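Pull the extractor filter and show it to the light panel

TASK

Get the fume extractor's filter out for inspection: first slide the barrel bolt on the grey housing all the way home into its keeper (this locks the fan), then lift the cover flap until it stands open by itself and draw out the filter plate hidden beneath by its tab. Finish while still holding the plate in the air, upright and still, centred in front of the light panel's bright face and square to it, about 7 cm away. Do not touch the light panel, and leave the small things on the bench where they are.

Things in the scene. Friction and masses are not known exactly. Their poses are not given: they have to be found in the camera images.
- housing: Fixed grey steel filter housing, 124 (x) x 190 (y) x 100 mm high; origin at the centre of its underside, its z up, its -x is the front with louvres, toward the robot. Under the flap is an open chamber, 104 x 104 mm, centred at y = +35 mm, floor 10 mm above the underside. A round duct stub sticks out 24 mm at the -y end, 28 to 82 mm above the underside.
- bolt (a joint): Steel barrel bolt on the housing's top at y = -58 mm. 0 = drawn fully back, 0.042 m = fully home in its keeper; it slides along the housing's +x, needs about 2 N, and stays where it is left. It starts between 0 and 0.010.
- bolt_knob (a point): Centre of the bolt's upright knob: a vertical cylinder 16 mm across and 20 mm tall, this point 140 mm above the housing's underside, half-way up. Its thinner stem comes up between two low steel saddles whose tops are 119 mm above the underside.
- flap (a joint): Cover flap of the chamber, 114 x 112 x 5 mm, lying on the housing's top. 0 = shut, grows as it is lifted, 1.57 = upright, 1.85 = stop. A stiff hinge (0.13 N m, 2 to 3 N at the knob) holds it wherever it is left.
- flap_hinge (a point): Middle of the flap's hinge line, at x = +58, y = +35, 103 mm above the housing's underside; the line runs along the housing's y. The flap's front edge rises. Turns with the flap.
- flap_knob (a point): Centre of the flap's pull: a round bar 15 mm in diameter and 24 mm long, along the housing's y, on a narrower stem (8 x 14 mm), 26 mm above the flap's top side; with the flap shut it is 98 mm in front (-x) of the hinge line and 28.5 mm above it. Its axes turn with the flap; with the flap upright the pull is on its far (+x) side, so go back over its top edge.
- filter_mid (a point): Centre of the filter plate's body, 14 mm thick (its x), 70 mm wide (its y), 54 mm tall (its z, up). 80 g, loose, it stands upright in the chamber's middle between guides 45 mm tall, with the housing's axes and about 1.5 mm of play, and comes out straight up. Flap shut, it cannot be seen.
- filter_tab (a point): Pull tab on top of the filter plate, 12 mm thick (x), 26 mm wide (y), 30 mm tall; this point is 42 mm above the plate's centre, half-way up the tab. In the chamber its top is 6 mm below the housing's top, with about 40 mm free on each side.
- light_panel: Fixed upright light panel on a small stand; origin on the bench below the bright face's centre; its -x axis points out of the bright face, toward the robot; z up. The panel is 130 mm wide (y), 14 mm thick, from 40 to 150 mm above the bench.
- panel_face (a point): Centre of the bright face, 95 mm above the bench; axes as the light panel: -x points out of the face. This is what the plate's centre is held in front of.
- swab_tin: Bystander: small round white tin, 37 mm across, 17 mm tall; origin under its centre.
- driver: Bystander: slim screwdriver, 164 mm long, 14 mm thick, lying on the bench; origin under its middle.
- heatsink: Bystander: black finned heat sink, 24 x 32 x 18 mm; origin under its centre.
- board: Bystander: small circuit board, 37 x 50 x 13 mm; origin under its centre.

How it is judged (in metres and radians):
On the way, in this order (a step that is already met when the one before it is completed fails the run):
1. the bolt is home in its keeper while the flap is still shut (value of joint bolt above 0.037 m and value of joint flap below 0.15 rad), for 0.2 s.
2. the flap stands open (value of joint flap above 1.2 rad), for 0.2 s.
3. the filter plate is drawn clear of the housing, held by the fingers (z of filter_mid in the frame of housing above 0.132 m and contact force between the fingers and filter above 0.5 N), for 0.1 s.
At the end, for the whole second after the job is handed in: Plate held still in the fingers, in the air: its centre 35 to 110 mm before the bright face, within 25 mm sideways and 30 mm in height of the face's centre, square and upright within 12 degrees, touching neither panel nor housing; bolt home within 5 mm, flap still open over 1.2 rad (value of joint bolt above 0.037 m and value of joint flap above 1.2 rad and x of filter_mid in the frame of panel_face between -0.11 and -0.035 m and y of filter_mid in the frame of panel_face between -0.025 and 0.025 m and z of filter_mid in the frame of panel_face between -0.03 and 0.03 m and angle between the x axis of filter_mid and the x axis of panel_face, either way round below 0.22 rad and angle between filter_mid's own z axis and vertical below 0.22 rad and linear speed of filter below 0.02 m/s and contact force between the fingers and filter above 0.5 N and contact force between filter and light_panel below 0.1 N and contact force between filter and housing below 0.1 N); the arm keeps its last pose, push and grip.
It fails at once if the light panel is struck or pushed (contact force between light_panel and anything else above 2 N).
It fails at once if the flap is opened before the bolt is home (value of joint flap above 0.3 rad and value of joint bolt below 0.03 m).
It fails at once if a small thing on the bench is moved (distance of any of swab_tin, driver, heatsink, board from where it was at the start of the episode above 0.03 m).
It also fails if it takes over 67 s, if anything falls off the work surface, if the arm or the gripper's body presses on something with over 40 N, if the wrist force passes 120 N, or if a joint passes its speed limit or range.

ROBOT

A 6-joint arm with a two-finger parallel gripper is mounted at the origin on a cart in front of the work surface, level with it; the furniture and walls round the work are solid. World frame = base frame: x ahead of the robot, y to its left, z up, the work surface at z = 0. Lengths are in m, angles in degrees, forces in N, time in s.
With the tool pointing down it reaches from about 0.375 to 0.9 m from the base axis. Payload 3.1 kg.
Tool frame: the origin (TCP) lies where the fingers leave the gripper's body, on its centre line; the fingertips stand 70 mm ahead of it and the grasp point (between the pads) lies 51 mm ahead of it; z points along the fingers, y is the line along which they close (so a half turn about z gives the same grasp; the last joint's range is limited). The gripper opens to 87 mm and grips with 3 to 60 N. Pads are 19 mm wide; open, the fingers measure 117 mm over their backs; the gripper's body (75 mm by 190 mm) begins 51 mm behind the grasp point.
Start: joints at [62.653, 30.224, 82.088, -0, 67.689, -10.227], TCP at [0.184, 0.597, 0.292] pointing down, gripper open.
Joint ranges: [-176.69, 176.69], [-43.24, 126.21], [12.49, 139.97], [-82, 262], [0, 151.66], [-163.58, 163.58]. Speed limits (degrees/s): [159.86, 159.86, 180, 180, 180, 180].

INTERFACE

Orientations are given as a 3x3 rotation matrix whose columns are the frame's x, y, z axes.
In Python, from rig import readout, capture, calibration, bot, look_for gives the robot as it stands. The module is installed in compiled form; this text tells all that it offers.
- The arm moves only by the shell command python3 -m pendant 'ROWS'. ROWS is JSON, a list of rows, each a list of 7 numbers: the shift along the tool's x, y, z normalised to -1 to 1, where 1 is 200 mm, then the turn, a rotation vector about the tool's x, y, z normalised to -1 to 1, where 1 is 180 degrees, then the closure, from -1 (fully open) to 1 (shut). In form: [[dx, dy, dz, ax, ay, az, grip], ...]. A call has 1 to 8 rows; each row is the pose to reach, as a shift and turn from the pose commanded when the call began, along the tool's axes at that moment, turning the shorter way round; what a row does not reach only later rows make up. A row lasts 1/10 s, in which the tool goes at most 50 mm and 8.59 degrees, less where a joint would pass 70% of its speed; a pose out of reach is approached as far as the arm can. A call with a number of a shift or a turn outside -1 to 1 is refused whole. A call with a gripper value outside its range is refused whole. The fingers move at their own pace and stop on an object; the grip force is fixed at half the most. Time passes only in rows, so rows that repeat a pose let the fingers close. It gives the time, the measured TCP pose, the force, the opening and the grip force at its end, in the units of the state.
- readout.read_state(): the state, without advancing time (a new reading comes with each control period).
- capture(name): name is "scene" or "side" or "wrist"; returns (picture, depth): 400x640x3 uint8, red, green, blue; 400x640 float32, m along the optical axis (not along the pixel's ray), 0 where there is no reading.
- calibration(name): a dict with "mtx" (3x3 intrinsics, pixels), "T" (4x4, takes a point from camera to world coordinates); the wrist camera has in their place "mount" (4x4, takes a point from camera to tool coordinates, whose origin is the TCP and whose axes are the flange's). Camera axes: x right, y down, z forward; pixel columns grow to the right and rows downward; lengths in m; the calibration is good to about 2 mm. A picture is of the moment at which its call begins: read the wrist's pose just before it. calibration takes no time and is no camera call.
- bot.hand_in(): hands the job in; it is judged then, once.
Trained networks look in the newest picture that a camera, given by its name, has taken for a name from the list of things; names that differ only in an ending like _2 or _b are one class to them, and where a whole thing is asked for, a point or a joint stands for the part that bears it (a point fixed in the world has none). Each returns a list of dicts, best first, with "conf" (0 to 1); they miss things now and then, are a little off and sometimes report something else, mostly with a low value. They report only what shows in the picture. A call takes as long as a camera call.
- look_for(thing, camera): "extent" ([left, top, right, bottom] in pixels, round what is visible of it).
The state is a dict: "time_s": time; "joint_positions": joint angles; "qvel": joint speeds; "tau": joint torques, N m; "position": TCP position; "tcp_rot": TCP orientation; "force": force on the tool from outside, world axes, zero at the start; "moment": the same for the moment, N m; "opening": opening from 0.0 (shut) to 1.0 (fully open); "grasp_force": force on a finger pad.
Only numpy, scipy, OpenCV 4.12 (cv2) and the standard library are available. Lean on these libraries where they do the work, as an engineer would, in place of code of your own. Each camera call takes 0.05 s, during which the arm holds its last target. There are 200 camera calls.

## Working session

There is one attempt and no reset: what is moved stays moved. The work goes in short steps, Python scripts to look and compute and a shell command to move; the robot and the scene stay as the last step left them, time stands still between calls to the robot, and variables do not carry over. Pictures are saved under pics/ and viewed, at most 10 in all, crops included, and the job is handed in when it is done.

```bash
mkdir -p pics; cat > h.py <<'E'
import numpy as np, cv2
from rig import readout, capture, calibration, bot, look_for
def cam(name):
    s=readout.read_state(); p,d=capture(name); c=calibration(name)
    if name=="wrist":
        T=np.eye(4);T[:3,:3]=np.array(s["tcp_rot"]);T[:3,3]=s["position"]; T=T@np.array(c["mount"])
    else: T=np.array(c["T"])
    return p,d,np.array(c["mtx"]),T
def cloud(d,K,T):
    v,u=np.mgrid[:d.shape[0],:d.shape[1]]
    P=np.stack([(u-K[0,2])/K[0,0]*d,(v-K[1,2])/K[1,1]*d,d],-1)
    W=P@T[:3,:3].T+T[:3,3]; W[d<=0]=np.nan
    return W
def save(p,n): cv2.imwrite("pics/"+n,cv2.cvtColor(p,cv2.COLOR_RGB2BGR))
E
python3 - <<'E'
from h import *
np.set_printoptions(precision=3,suppress=True)
ims=[]
for n in("scene","side"):
    p,d,K,T=cam(n); W=cloud(d,K,T); np.savez(n,p=p,d=d,K=K,T=T); ims.append(p)
    print(n,T[:3,3],T[:3,2])
    for t in ["housing","bolt","flap","flap_knob","bolt_knob","light_panel","swab_tin","driver","heatsink","board"]:
        r=look_for(t,n)
        for o in r[:1]:
            e=np.array(o["extent"]).astype(int); w=W[max(e[1],0):e[3]+1,max(e[0],0):e[2]+1].reshape(-1,3)
            m=W[(e[1]+e[3])//2,(e[0]+e[2])//2]
            print(t,round(o["conf"],2),e,m,np.nanpercentile(w,[2,98],axis=0).ravel() if len(w) else "")
im=np.vstack(ims); save(cv2.resize(im[:400],(800,500)),"scene.png"); save(cv2.resize(im[400:],(800,500)),"side.png")
print(readout.read_state())
E
```

```text
scene [0.151 0.737 0.876] [ 0.313 -0.515 -0.798]
housing 0.67 [247 195 330 312] [0.443 0.392 0.107] [ 0.23   0.188 -0.005  0.624  0.612  0.558]
bolt 0.76 [271 193 304 217] [0.496 0.312 0.135] [ 0.473  0.189 -0.005  0.605  0.332  0.148]
flap 0.63 [258 222 326 288] [0.436 0.39  0.103] [ 0.237  0.251 -0.003  0.523  0.604  0.559]
flap_knob 0.63 [255 218 326 286] [0.443 0.386 0.103] [ 0.238  0.241 -0.004  0.532  0.602  0.558]
bolt_knob 0.56 [271 197 307 217] [0.499 0.302 0.114] [ 0.467  0.196 -0.004  0.598  0.332  0.148]
light_panel 0.8 [296 108 331 185] [0.528 0.155 0.148] [ 0.515 -0.459 -0.437  0.934  0.157  0.149]
swab_tin 0.52 [355 192 372 210] [0.402 0.141 0.013] [ 0.378  0.101 -0.005  0.431  0.16   0.016]
board 0.86 [216 259 239 282] [0.575 0.447 0.002] [ 0.543  0.416 -0.005  0.608  0.475  0.011]
side [0.433 0.976 0.588] [ 0.035 -0.844 -0.536]
housing 0.76 [255 197 390 333] [0.459 0.423 0.105] [ 0.339  0.084 -0.003  0.593  0.462  0.118]
bolt 0.72 [287 193 315 231] [0.498 0.311 0.124] [ 0.476  0.057 -0.002  0.544  0.336  0.149]
flap 0.72 [288 216 381 280] [0.441 0.384 0.106] [ 0.356 
[... 529 characters left out ...]
78 [222 241 241 261] [0.636 0.285 0.017] [ 0.62   0.232 -0.003  0.662  0.293  0.019]
board 0.92 [235 310 262 336] [0.579 0.448 0.003] [ 0.556  0.416 -0.002  0.602  0.473  0.013]
{'time_s': 1.1, 'joint_positions': array([ 62.654,  30.224,  82.089,  -0.   ,  67.689, -10.228]), 'qvel': array([-0.061,  0.029, -0.03 , -0.105,  0.164, -0.026]), 'tau': array([  0.   , -44.003, -17.699,   0.063,   0.051,  -0.   ]), 'position': array([0.184, 0.597, 0.292]), 'tcp_rot': array([[-0.956,  0.294, -0.   ],
       [ 0.294,  0.956, -0.   ],
       [-0.   , -0.   , -1.   ]]), 'force': array([-0.053, -0.004,  0.136]), 'moment': array([-0.016,  0.008, -0.016]), 'grasp_force': 0.0, 'opening': 1.0004832098637233}
```

View pics/scene.png

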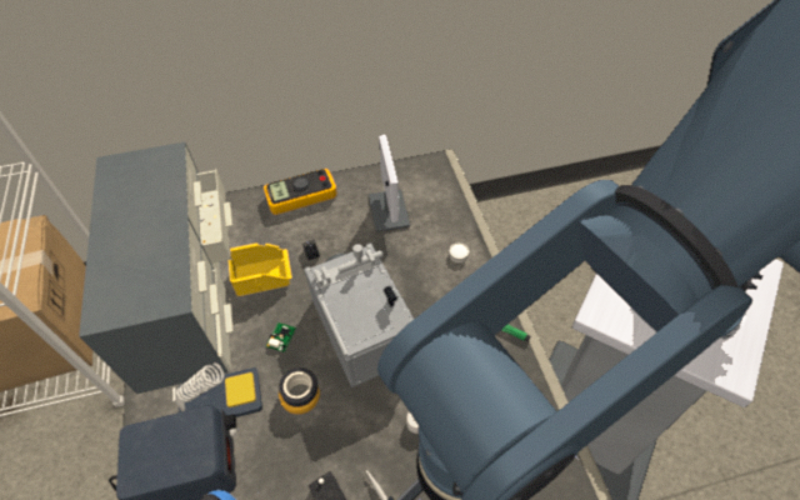

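View pics/side.png

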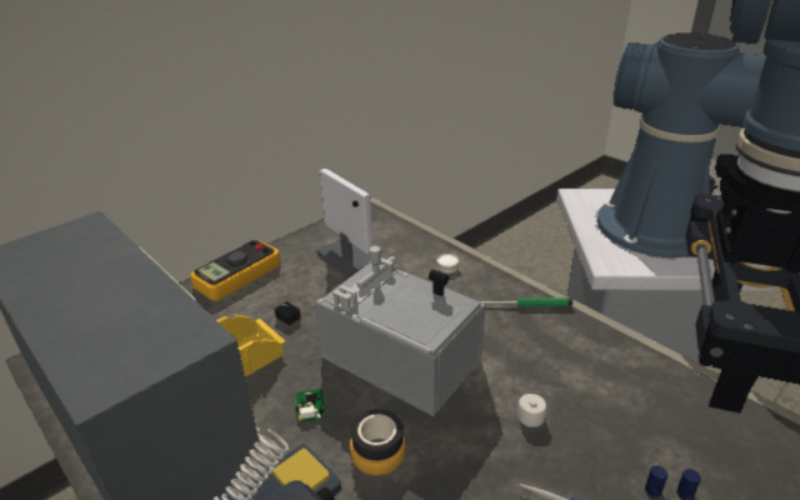

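The scene camera shows the housing rotated, with the bolt knob at about (375,255), the flap pull at (390,295) and the panel at (390,185). In the side picture they are at (375,258), (440,280) and (345,208). Next I fit the poses from the clouds.

```bash
python3 - <<'E'
from h import *
np.set_printoptions(precision=4,suppress=True)
A={}
for n in("scene","side"):
    z=np.load(n+".npz"); W=cloud(z["d"],z["K"],z["T"]); A[n]=W
    b=(W[...,0]>.33)&(W[...,0]<.6)&(W[...,1]>.22)&(W[...,1]<.5)
    m=b&(W[...,2]>.092)&(W[...,2]<.112)
    k,l,st,_=cv2.connectedComponentsWithStats(m.astype(np.uint8)); m=l==1+np.argmax(st[1:,4])
    P=W[m]; r=cv2.minAreaRect((P[:,:2]*1000).astype(np.float32)); print(n,"top",len(P),np.median(P[:,2]),r,cv2.boxPoints(r).round().tolist())
    for nm,lo,hi in(("hi",.118,.165),):
        m=b&(W[...,2]>lo)&(W[...,2]<hi); k,l,st,_=cv2.connectedComponentsWithStats(m.astype(np.uint8))
        for i in range(1,k):
            if st[i,4]>4: q=W[l==i]; print(nm,st[i],q.min(0),q.max(0),q.mean(0)); 
    m=b&(W[...,2]>.132)&(W[...,2]<.16); k,l,st,_=cv2.connectedComponentsWithStats(m.astype(np.uint8))
    for i in range(1,k):
        if st[i,4]>4: q=W[l==i]; print("knobz",st[i],q.min(0),q.max(0),q.mean(0))
    m=(W[...,0]>.4)&(W[...,0]<.66)&(W[...,1]>.03)&(W[...,1]<.24)&(W[...,2]>.05)&(W[...,2]<.17)
    k,l,st,_=cv2.connectedComponentsWithStats(m.astype(np.uint8)); 
    for i in range(1,k):
        if st[i,4]>40:
            q=W[l==i]; r=cv2.minAreaRect((q[:,:2]*1000).astype(np.float32)); print("panel",st[i],q[:,2].max(),r,cv2.boxPoints(r).round().tolist())
            u=z["p"][l==i]; print(u.mean(0))
            c=q.mean(0); U,S,V=np.linalg.svd(q-c,full_matrices=False); print(c,V[2])
z=np.load("side.npz"); save(cv2.resize(z["p"][125:345,215:415],None,fx=3,fy=2.7),"c1.png") if 0 else save(cv2.resize(z["p"][125:325,225:425],(600,600),interpolation=cv2.INTER_CUBIC),"c1.png")
E
```

```text
scene top 4310 0.1029141177049987 ((466.3096008300781, 358.64215087890625), (127.9918441772461, 190.93338012695312), 55.78242492675781) [[351.0, 359.0], [509.0, 252.0], [581.0, 358.0], [423.0, 465.0]]
hi [282 196   8  13  85] [0.4938 0.2996 0.1184] [0.5092 0.3139 0.1505] [0.5    0.3084 0.141 ]
hi [294 201   4   7  10] [0.4827 0.2846 0.1181] [0.4949 0.2974 0.1194] [0.4885 0.2922 0.1186]
hi [260 218   4   5   8] [0.5235 0.3559 0.1181] [0.5315 0.3627 0.1193] [0.5282 0.3597 0.1186]
hi [306 229  12  14  98] [0.4029 0.3345 0.1233] [0.4301 0.3576 0.139 ] [0.415  0.3479 0.1338]
knobz [282 196   8  11  70] [0.4938 0.2996 0.1321] [0.5092 0.3137 0.1505] [0.5    0.308  0.1442]
knobz [306 229  11  12  74] [0.4052 0.3345 0.1325] [0.4301 0.3576 0.139 ] [0.4163 0.3469 0.1353]
panel [303 108  16  68 598] 0.15128445692614567 ((568.9864501953125, 107.01805114746094), (21.15008544921875, 134.3408203125), 41.69062042236328) [[516.0, 150.0], [606.0, 50.0], [622.0, 64.0], [532.0, 164.0]]
[171.8896 166.4783 163.2843]
[0.5557 0.1214 0.1192] [-0.7342 -0.6775 -0.0445]
side top 5496 0.10430534905219543 ((464.91
[... 418 characters left out ...]
0.4137 0.3497 0.1318]
hi [272 228  13   7  24] [0.5224 0.3482 0.118 ] [0.543  0.3641 0.1195] [0.5327 0.3558 0.1187]
hi [267 232  12   7  23] [0.5303 0.3593 0.118 ] [0.5498 0.3756 0.1202] [0.5399 0.3667 0.1187]
knobz [296 197   9  13 109] [0.4917 0.3003 0.1321] [0.5058 0.3154 0.1506] [0.4985 0.3105 0.1433]
knobz [343 215  17  11 100] [0.4005 0.3366 0.132 ] [0.4264 0.3586 0.1392] [0.4143 0.3489 0.1358]
panel [ 256  134   43   65 1733] 0.15114952704543472 ((566.4454956054688, 108.20436096191406), (22.472925186157227, 132.38385009765625), 41.26884078979492) [[514.0, 151.0], [602.0, 51.0], [619.0, 66.0], [531.0, 165.0]]
[135.794  132.2608 130.828 ]
[0.561  0.1163 0.1056] [-0.7402 -0.6719 -0.0249]
```

View pics/c1.png

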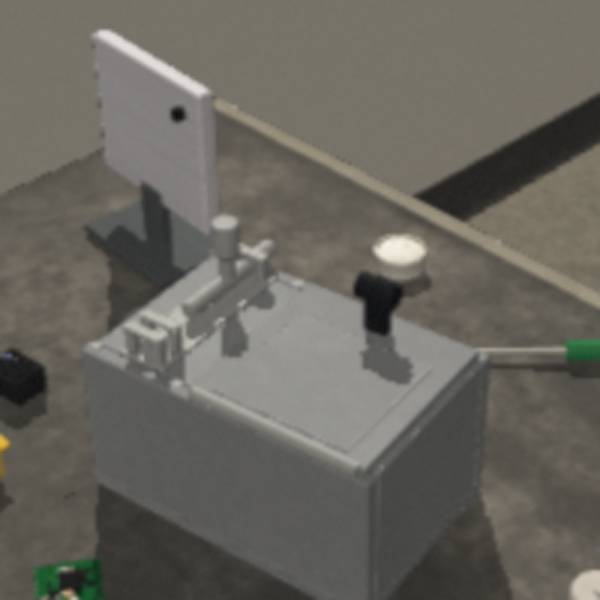

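The poses are consistent: the housing is at about (0.4656, 0.360), yaw 56°. The panel's bright face is at about (0.562, 0.103), yaw 41.7°, and faces the robot. The crop shows the bolt knob at (225,235), the keeper at (155,340) and the flap pull at (378,295), which agrees. Next I check the camera mount and work out the first moves.

```bash
cat >> h.py <<'E'
from scipy.spatial.transform import Rotation as Ro
np.set_printoptions(precision=4,suppress=True)
HO=np.array([.4656,.360,0]);HY=56.0; PF=np.array([.562,.103,.095]); PY=41.7
def rz(a): return Ro.from_euler('z',a,degrees=True).as_matrix()
def hw(x,y,z): return HO+rz(HY)@[x,y,z]
def wh(p): return rz(HY).T@(np.array(p)-HO)
def Rt(yaw,lean=0,flip=1):
    # tool x = flip*(frame x), z down, leaning: body toward frame -x by lean deg
    a=np.radians(lean); z=np.array([np.sin(a),0,-np.cos(a)]); x=flip*np.array([np.cos(a),0,np.sin(a)])
    return rz(yaw)@np.column_stack([x,np.cross(z,x),z])
def row(p,R):
    s=readout.read_state(); R0=np.array(s["tcp_rot"])
    return np.r_[R0.T@(np.array(p)-s["position"])/.2, Ro.from_matrix(R0.T@R).as_rotvec()/np.pi]
E
python3 - <<'E'
from h import *
print(np.array(calibration("wrist")["mount"]))
for f in(1,-1): print(f,row(hw(-.062,-.058,.26),Rt(HY,0,f)))
E
```

```text
[[-0.0007 -0.9581 -0.2864  0.0777]
 [ 1.     -0.0008  0.0003  0.0004]
 [-0.0005 -0.2864  0.9581 -0.0916]
 [ 0.      0.      0.      1.    ]]
1 [-1.8827 -1.1002  0.1612 -0.      0.      0.5938]
-1 [-1.8827 -1.1002  0.1612 -0.     -0.     -0.4062]
```

```bash
python3 -m pendant '[[-0.24,-0.14,0,0,0,-0.04,0],[-0.48,-0.28,0,0,0,-0.08,0.5],[-0.72,-0.42,0,0,0,-0.12,1],[-0.94,-0.55,0.05,0,0,-0.16,1],[-0.94,-0.55,0.05,0,0,-0.2,1],[-0.94,-0.55,0.05,0,0,-0.24,1],[-0.94,-0.55,0.05,0,0,-0.28,1],[-0.94,-0.55,0.05,0,0,-0.32,1]]'
python3 - <<'E'
from h import *
print(row(hw(-.062,-.058,.26),Rt(HY,0,-1)), readout.read_state()["joint_positions"])
E
```

```text
time_s: 1.9
position: [0.3317, 0.4365, 0.2823]
tcp_rot: [[-0.758, -0.652, 0.0], [-0.652, 0.758, 0.0], [-0.0, 0.0, -1.0]]
force: [0.2, 0.2, -0.4]
opening: 0.361
grasp_force: 0.0
[-0.0354 -1.0882  0.1116  0.      0.0001 -0.0849] [ 41.0874  25.0265  93.8132   0.0061  61.1489 -89.6288]
```

```bash
python3 -m pendant '[[0,-0.24,0.03,0,0,-0.04,1],[0,-0.48,0.06,0,0,-0.085,1],[0,-0.72,0.1,0,0,-0.085,1],[-0.03,-0.96,0.11,0,0,-0.085,1],[-0.035,-1,0.11,0,0,-0.085,1],[-0.035,-1,0.11,0,0,-0.085,1],[-0.035,-1,0.11,0,0,-0.085,1]]'
python3 - <<'E'
from h import *
p,d,K,T=cam("wrist"); save(p,"w1.png"); W=cloud(d,K,T)
H=(W-HO)@rz(HY)
for nm,m in(("bolt",(abs(H[...,1]+.058)<.025)&(H[...,2]>.13)&(H[...,2]<.156)&(H[...,0]>-.06)),("pull",(abs(H[...,1]-.035)<.03)&(H[...,2]>.125)&(H[...,2]<.146)&(abs(H[...,0]+.04)<.03))):
    q=H[m]; print(nm,len(q), q.min(0) if len(q) else"", q.max(0) if len(q) else"")
print(wh(readout.read_state()["position"]),row(hw(-.062,-.058,.2),Rt(HY,0,-1)))
E
```

```text
time_s: 2.6
position: [0.4656, 0.2896, 0.2602]
tcp_rot: [[-0.562, -0.827, -0.001], [-0.827, 0.562, 0.0], [0.0, 0.001, -1.0]]
force: [1.0, 0.3, -0.6]
opening: 0.004
grasp_force: 0.0
bolt 5 [-0.0339 -0.0607  0.1302] [-0.033  -0.0579  0.1321]
pull 808 [-0.048   0.0209  0.1251] [-0.0332  0.0452  0.1398]
[-0.0582 -0.0388  0.2603] [ 0.0187 -0.0964  0.3013  0.0003 -0.0001 -0.0009]
```

View pics/w1.png

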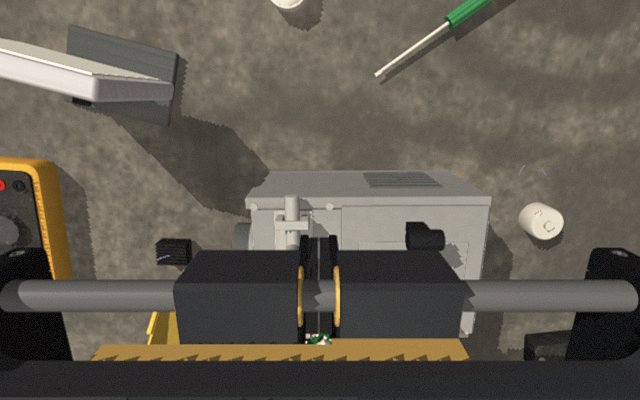

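The wrist view shows the closed fingers at about (320,245), the bolt at (292,205) and the pull at (425,237), and both knobs fit my model. I go down in front of the bolt knob with the tips at about 126 mm.

```bash
python3 -m pendant '[[0.019,-0.096,0.1,0,0,0,1],[0.019,-0.096,0.2,0,0,0,1],[0.019,-0.096,0.28,0,0,0,1],[0.019,-0.096,0.32,0,0,0,1],[0.019,-0.096,0.32,0,0,0,1]]'
python3 - <<'E'
from h import *
print(wh(readout.read_state()["position"]),row(hw(.01,-.058,.196),Rt(HY,0,-1)))
E
```

```text
time_s: 3.15
position: [0.4786, 0.2762, 0.1954]
tcp_rot: [[-0.561, -0.828, -0.003], [-0.828, 0.561, -0.001], [0.002, 0.002, -1.0]]
force: [-0.9, -0.2, 0.4]
opening: 0.005
grasp_force: 0.0
[-0.0622 -0.0576  0.1954] [-0.3612 -0.0013 -0.0038  0.0006 -0.0007 -0.0006]
```

```bash
python3 -m pendant '[[-0.04,0,0,0,0,0,1],[-0.08,0,0,0,0,0,1],[-0.11,0,0,0,0,0,1],[-0.14,0,0,0,0,0,1],[-0.17,0,0,0,0,0,1],[-0.2,0,0,0,0,0,1],[-0.22,0,0,0,0,0,1],[-0.24,0,0,0,0,0,1]]'
python3 - <<'E'
from h import *
s=readout.read_state();print(wh(s["position"]),rz(HY).T@s["force"])
E
python3 -m pendant '[[-0.01,0,0,0,0,0,1],[-0.02,0,0,0,0,0,1],[-0.03,0,0,0,0,0,1]]'
python3 - <<'E'
from h import *
s=readout.read_state();print(wh(s["position"]),rz(HY).T@s["force"])
E
```

```text
time_s: 3.95
position: [0.5073, 0.3152, 0.1962]
tcp_rot: [[-0.562, -0.827, -0.0], [-0.827, 0.562, -0.0], [0.0, 0.0, -1.0]]
force: [-1.5, -0.7, 2.2]
opening: 0.007
grasp_force: 0.9
[-0.0138 -0.0596  0.1962] [-1.4356  0.8504  2.1666]
time_s: 4.25
position: [0.5104, 0.32, 0.1962]
tcp_rot: [[-0.562, -0.827, -0.0], [-0.827, 0.562, -0.0], [0.0, 0.0, -1.0]]
force: [-1.8, -1.1, 0.5]
opening: 0.002
grasp_force: 0.8
[-0.0081 -0.0595  0.1962] [-1.9321  0.8819  0.5288]
```

Contact at about 2 N, and the bolt is sliding. I push on to the stop.

```bash
python3 -m pendant '[[-0.015,0,0,0,0,0,1],[-0.03,0,0,0,0,0,1],[-0.04,0,0,0,0,0,1]]'
python3 - <<'E'
from h import *
s=readout.read_state();print(wh(s["position"]),rz(HY).T@s["force"])
E
python3 -m pendant '[[-0.01,0,0,0,0,0,1],[-0.02,0,0,0,0,0,1],[-0.02,0,0,0,0,0,1]]'
python3 - <<'E'
from h import *
s=readout.read_state();print(wh(s["position"]),rz(HY).T@s["force"])
E
```

```text
time_s: 4.55
position: [0.5142, 0.3256, 0.1961]
tcp_rot: [[-0.562, -0.827, -0.003], [-0.827, 0.562, -0.003], [0.004, 0.001, -1.0]]
force: [-4.3, -8.1, 5.2]
opening: 0.003
grasp_force: 4.2
[-0.0013 -0.0595  0.1961] [-9.1491 -0.928   5.2157]
time_s: 4.85
position: [0.5146, 0.3262, 0.1962]
tcp_rot: [[-0.561, -0.828, -0.008], [-0.828, 0.561, -0.009], [0.012, 0.002, -1.0]]
force: [-7.2, -11.5, 9.7]
opening: 0.003
grasp_force: 6.9
[-0.0007 -0.0595  0.1962] [-13.5643  -0.5086   9.6581]
```

The force is rising with no more motion, exactly at the predicted end, so the bolt is home. I back off, rise and go above the flap pull with the fingers half open.

```bash
python3 -m pendant '[[0.06,0,0,0,0,0,1],[0.1,0,-0.05,0,0,0,1],[0.15,0,-0.25,0,0,0,0],[0.15,0,-0.25,0,0,0,-0.3],[0.15,0,-0.25,0,0,0,-0.3]]'
python3 - <<'E'
from h import *
s=readout.read_state();print(wh(s["position"]),rz(HY).T@s["force"])
print(row(hw(-.0405,.034,.24),Rt(HY,0,-1)),row(hw(-.0405,.034,.1825),Rt(HY,0,-1)))
p,d,K,T=cam("scene");W=cloud(d,K,T);H=(W-HO)@rz(HY)
q=H[(abs(H[...,1]+.058)<.02)&(H[...,2]>.135)&(H[...,2]<.156)&(abs(H[...,0])<.06)]; print(len(q),q.min(0),q.max(0)) if len(q) else 0
E
```

```text
time_s: 5.35
position: [0.5014, 0.3055, 0.2481]
tcp_rot: [[-0.563, -0.827, 0.005], [-0.827, 0.563, 0.002], [-0.004, -0.003, -1.0]]
force: [0.4, -0.3, -0.5]
opening: 0.196
grasp_force: 0.0
[-0.0251 -0.0602  0.2481] [ 0.0094 -0.5363 -0.5453]
[ 0.079   0.4706  0.0389 -0.0008  0.0014 -0.0013] [ 0.0802  0.4713  0.3264 -0.0008  0.0014 -0.0013]
64 [ 0.0096 -0.0681  0.1352] [ 0.0249 -0.0514  0.1516]
```

The knob centre is now at x = +17 mm, which is 42 mm of travel, so the bolt is home. On to the pull.

```bash
python3 -m pendant '[[0.04,0.2,0,0,0,0,-0.3],[0.079,0.4,0.03,0,0,0,-0.3],[0.08,0.47,0.04,0,0,0,-0.3],[0.08,0.47,0.14,0,0,0,-0.3],[0.08,0.47,0.24,0,0,0,-0.3],[0.08,0.47,0.31,0,0,0,-0.3],[0.08,0.47,0.32,0,0,0,-0.3]]'
python3 - <<'E'
from h import *
s=readout.read_state();print(wh(s["position"]),rz(HY).T@s["force"])
E
python3 -m pendant '[[0,0,0,0,0,0,0.5],[0,0,0,0,0,0,0.8],[0,0,0,0,0,0,1],[0,0,0,0,0,0,1],[0,0,0,0,0,0,1],[0,0,0,0,0,0,1]]'
python3 - <<'E'
from h import *
s=readout.read_state();print(wh(s["position"]),rz(HY).T@s["force"])
# arc with hinge (.058,.103); bar from tcp
p0=wh(s["position"]); b0=np.array([-.098,.0285])
for i in range(1,11):
    t=.145*i; b=np.array([b0[0]*np.cos(t)-b0[1]*-np.sin(t), -b0[0]*np.sin(t)+b0[1]*np.cos(t)])-b0
    print(round(t,3),"tool x",round(-b[0]/.2,3),"tool z",round(-b[1]/.2,3))
E
```

```text
time_s: 6.1
position: [0.413, 0.3444, 0.18]
tcp_rot: [[-0.562, -0.827, -0.004], [-0.827, 0.562, -0.002], [0.004, 0.002, -1.0]]
force: [0.4, 0.4, -0.6]
opening: 0.648
grasp_force: 0.0
[-0.0423  0.0349  0.18  ] [ 0.5492 -0.0553 -0.5786]
time_s: 6.7
position: [0.4141, 0.3446, 0.1827]
tcp_rot: [[-0.562, -0.827, 0.001], [-0.827, 0.562, 0.0], [-0.001, -0.001, -1.0]]
force: [1.2, -1.7, 2.2]
opening: 0.269
grasp_force: 30.0
[-0.0415  0.0341  0.1827] [-0.736  -1.9218  2.1546]
0.145 tool x -0.026 tool z -0.069
0.29 tool x -0.061 tool z -0.134
0.435 tool x -0.106 tool z -0.193
0.58 tool x -0.158 tool z -0.245
0.725 tool x -0.218 tool z -0.289
0.87 tool x -0.283 tool z -0.324
1.015 tool x -0.353 tool z -0.349
1.16 tool x -0.425 tool z -0.364
1.305 tool x -0.499 tool z -0.368
1.45 tool x -0.572 tool z -0.361
```

The bar is gripped by its ends (23 mm, 30 N). I swing the flap up along the arc.

```bash
python3 -m pendant '[[-0.026,0,-0.069,0,0,0,1],[-0.061,0,-0.134,0,0,0,1],[-0.106,0,-0.193,0,0,0,1],[-0.158,0,-0.245,0,0,0,1]]'
python3 -m pendant '[[-0.06,0,-0.044,0,0,0,1],[-0.125,0,-0.079,0,0,0,1],[-0.195,0,-0.104,0,0,0,1],[-0.267,0,-0.119,0,0,0,1],[-0.341,0,-0.123,0,0,0,1],[-0.414,0,-0.116,0,0,0,1],[-0.445,0,-0.11,0,0,0,1],[-0.445,0,-0.11,0,0,0,1]]'
python3 - <<'E'
from h import *
s=readout.read_state();h=wh(s["position"]);print(h,rz(HY).T@s["force"])
b=h[[0,2]]-[.058,.103+.051]; print(b,"theta",np.pi-np.arctan2(b[1],b[0])-np.arctan2(.0285,.098))
E
```

```text
time_s: 7.1
position: [0.4309, 0.3697, 0.2308]
tcp_rot: [[-0.562, -0.827, -0.002], [-0.827, 0.562, -0.004], [0.004, -0.0, -1.0]]
force: [2.8, -2.1, -7.2]
opening: 0.271
grasp_force: 30.0
time_s: 7.9
position: [0.4818, 0.4453, 0.2542]
tcp_rot: [[-0.562, -0.827, 0.001], [-0.827, 0.562, 0.001], [-0.002, -0.0, -1.0]]
force: [-0.7, 0.7, 4.2]
opening: 0.272
grasp_force: 30.0
[0.0798 0.0342 0.2542] [0.2281 0.9622 4.1918]
[0.0218 0.1002] theta 1.5016842372410837
```

```bash
python3 -m pendant '[[0,0,0,0,0,0,0.2],[0,0,0,0,0,0,-0.3],[0,0,0,0,0,0,-0.3],[0,0,-0.15,0,0,0,-0.3],[0,0,-0.3,0,0,0,-0.3],[0,0,-0.45,0,0,0,-0.3],[0,0,-0.45,0,0,0,-0.3]]'
python3 -m pendant '[[0.2,0,0,0,0,0,-0.15],[0.4,0,0,0,0,0,-0.15],[0.6,0,0,0,0,0,-0.15],[0.65,0,0.2,0,0,0,-0.15],[0.65,0,0.3,0,0,0,-0.15],[0.65,0,0.3,0,0,0,-0.15]]'
python3 - <<'E'
from h import *
s=readout.read_state();print(wh(s["position"]),s["opening"])
p,d,K,T=cam("wrist"); save(p,"w2.png"); H=(cloud(d,K,T)-HO)@rz(HY)
q=H[(abs(H[...,0])<.03)&(abs(H[...,1]-.035)<.04)&(H[...,2]>.082)&(H[...,2]<.1)]; print(len(q),np.percentile(q,[1,50,99],axis=0) if len(q) else"")
q=H[(H[...,2]>.13)&(H[...,2]<.23)&(H[...,0]>.03)&(H[...,0]<.1)&(abs(H[...,1]-.035)<.06)]; print("flap",len(q),np.percentile(q,[1,50,99],axis=0))
for t in("filter_tab","filter_mid"): print(look_for(t,"wrist")[:2])
f=Rt(HY,20,-1); tip=np.array([0,.034,.115]);z=rz(HY).T@f[:,2]
print(row(hw(*(tip-.07*z)),f)); print(hw(*(tip-.07*z)))
E
```

```text
time_s: 8.6
position: [0.4832, 0.4455, 0.3482]
tcp_rot: [[-0.562, -0.827, 0.008], [-0.827, 0.562, 0.005], [-0.009, -0.004, -1.0]]
force: [0.2, -0.1, 0.5]
opening: 0.644
grasp_force: 0.0
time_s: 9.2
position: [0.406, 0.3353, 0.28]
tcp_rot: [[-0.563, -0.826, -0.007], [-0.826, 0.563, -0.004], [0.007, 0.004, -1.0]]
force: [-0.2, -0.3, -0.4]
opening: 0.578
grasp_force: 0.0
[-0.0538  0.0356  0.28  ] 0.577907115906788
492 [[-0.0106  0.0208  0.0823]
 [-0.0021  0.034   0.0926]
 [ 0.0091  0.0464  0.0945]]
flap 1742 [[ 0.0509 -0.0208  0.1302]
 [ 0.0522  0.0345  0.1389]
 [ 0.0535  0.0877  0.1471]]
[{'extent': [283.7, 203.7, 352.1, 265.3], 'conf': 0.69}, {'extent': [249.0, 311.7, 389.8, 345.1], 'conf': 0.47}]
[{'extent': [281.1, 202.3, 350.2, 264.1], 'conf': 0.69}]
[-0.1319 -0.0003  0.5146 -0.0004 -0.1108 -0.0012]
[0.424  0.3592 0.1808]
```

View pics/w2.png

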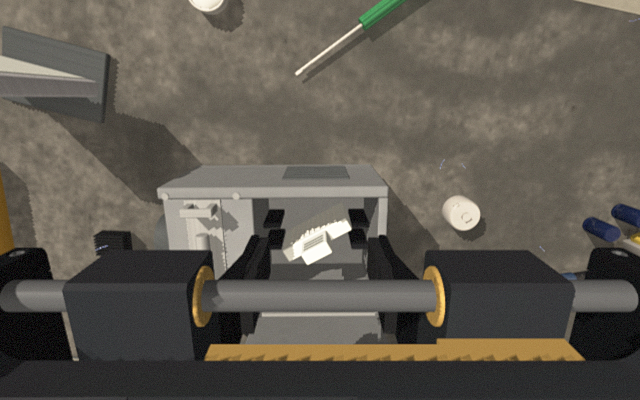

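The tab shows at about (316,248), and the plate looks rotated relative to the housing. I measure that angle.

```bash
python3 - <<'E'
from h import *
p,d,K,T=cam("wrist"); H=(cloud(d,K,T)-HO)@rz(HY)
b=(abs(H[...,0])<.05)&(abs(H[...,1]-.035)<.05)
for lo,hi in((.09,.098),(.07,.09),(.057,.07),(.04,.057)):
    m=b&(H[...,2]>lo)&(H[...,2]<hi)
    k,l,st,_=cv2.connectedComponentsWithStats(m.astype(np.uint8))
    for i in range(1,k):
        if st[i,4]>15:
            q=H[l==i]; print(lo,st[i],np.median(q[:,2]),cv2.boxPoints(cv2.minAreaRect((q[:,:2]*1000).astype(np.float32))).round(1).tolist(),p[l==i].mean(0))
save(cv2.resize(p[160:340,150:400],(800,576),interpolation=cv2.INTER_CUBIC),"w2c.png")
E
```

```text
0.09 [304 233  31  24 376] 0.09291545065412593 [[-11.699999809265137, 42.20000076293945], [0.699999988079071, 19.399999618530273], [11.5, 25.200000762939453], [-0.8999999761581421, 48.099998474121094]] [249.5213 248.4282 242.4495]
0.07 [304 225  31  21 243] 0.08106673034639511 [[-11.600000381469727, 46.400001525878906], [-8.899999618530273, 19.100000381469727], [1.2999999523162842, 20.100000381469727], [-1.2999999523162842, 47.400001525878906]] [191.4979 187.251  171.3128]
0.057 [286 209  68  45 807] 0.06277170687339506 [[-24.200000762939453, 60.400001525878906], [9.100000381469727, -0.699999988079071], [22.399999618530273, 6.5], [-10.899999618530273, 67.5999984741211]] [231.197  228.3321 218.1772]
0.04 [286 204  86  36 542] 0.04990607733037286 [[-27.600000381469727, 81.69999694824219], [-7.0, -4.0], [10.899999618530273, 0.30000001192092896], [-9.699999809265137, 86.0]] [103.6642  99.9041  91.7251]
0.04 [270 211  15  10 142] 0.05327071621510501 [[-15.399999618530273, -14.800000190734863], [-9.199999809265137, -14.800000190734863], [-9.100000381469727, -1.600000023841858], [-15.300000190734863, -1.5]] [25.2676 24.8944 25.2394]
0.04 [353 231  17  11 164] 0.052521510524512455 [[7.099999904632568, 84.5999984741211], [7.699999809265137, 68.19999694824219], [14.199999809265137, 68.5], [13.5, 84.80000305175781]] [31.5732 30.9817 31.372 ]
0.04 [271 232  15  10 139] 0.05247244299261966 [[7.5, -14.800000190734863], [13.600000381469727, -14.899999618530273], [13.699999809265137, -1.600000023841858], [7.599999904632568, -1.5]] [24.8849 24.0647 24.6835]
```

View pics/w2c.png

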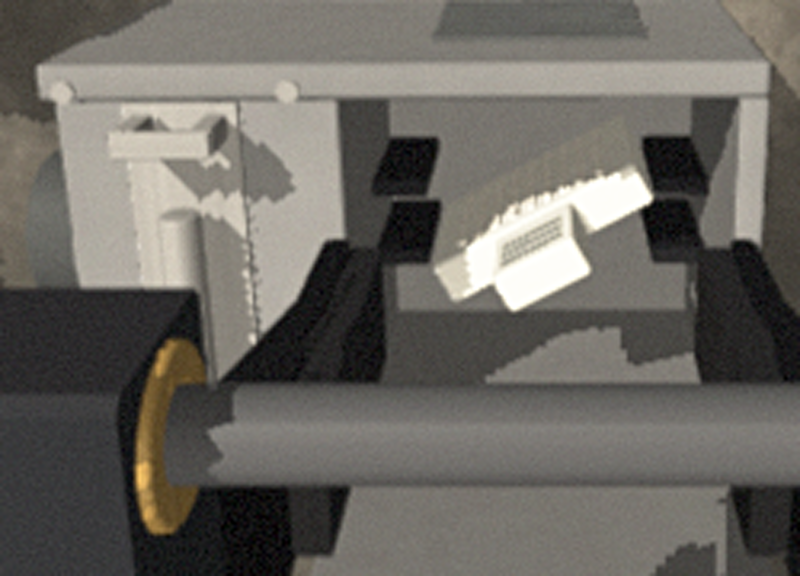

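The crop shows the plate standing turned between the guides. Its yaw relative to the housing is about +28.5°, with the tab centred near (0, 34) mm. I will grasp along the tab's own 26 mm axis, leaning a little so the gripper body clears the bolt knob. That needs more room behind, so I first nudge the flap further open.

```bash
python3 -m pendant '[[-0.15,0,0.15,0,0,0,-0.15],[-0.3,0,0.15,0,0,0,-0.15],[-0.4,0,0.15,0,0,0,-0.15],[-0.46,0,0.15,0,0,0,-0.15],[-0.52,0,0.15,0,0,0,-0.15],[-0.56,0,0.15,0,0,0,-0.15],[-0.59,0,0.15,0,0,0,-0.15],[-0.59,0,0.15,0,0,0,-0.15]]'
python3 - <<'E'
from h import *
s=readout.read_state();print(wh(s["position"]),rz(HY).T@s["force"])
E
python3 -m pendant '[[0.2,0,-0.1,0,0,0,-0.15],[0.4,0,-0.2,0,0,0,-0.15],[0.55,0,-0.2,0,0,0,-0.15],[0.55,0,-0.2,0,0,0,-0.15]]'
cat >> h.py <<'E'
def Rp(yaw,lean,roll): # frame axes at yaw; tool x=-frame x; lean body to -x; roll raises the -y end of the body
    L=Rt(0,lean,-1); return rz(yaw)@Ro.from_euler('x',-roll,degrees=True).as_matrix()@L
E
python3 - <<'E'
from h import *
s=readout.read_state();print(wh(s["position"]))
p,d,K,T=cam("wrist"); H=(cloud(d,K,T)-HO)@rz(HY)
q=H[(H[...,2]>.13)&(H[...,2]<.23)&(H[...,0]>.03)&(H[...,0]<.12)&(abs(H[...,1]-.035)<.06)]
if len(q): f=np.polyfit(q[:,2],q[:,0],1); print("flap",len(q),f,"theta",np.pi/2+np.arctan(f[0]))
m=(abs(H[...,0])<.03)&(abs(H[...,1]-.035)<.04)&(H[...,2]>.0885)&(H[...,2]<.098); q=H[m]
r=cv2.minAreaRect((q[:,:2]*1000).astype(np.float32));print(r,cv2.boxPoints(r).tolist(),np.median(q[:,2]))
R=Rp(HY+28.5,8,10); c=np.array([-.0005,.0337])
print("tooly in h",rz(HY).T@R[:,1], rz(HY).T@R[:,0])
for t in(.125,.079): print(row(hw(c[0],c[1],t)-.07*R[:,2],R))
E
```

```text
time_s: 10.2
position: [0.4748, 0.4348, 0.2534]
tcp_rot: [[-0.562, -0.827, 0.0], [-0.827, 0.562, -0.0], [0.0, -0.0, -1.0]]
force: [-0.6, -1.6, 0.9]
opening: 0.576
grasp_force: 0.5
[0.0672 0.0342 0.2534] [-1.6928 -0.4377  0.8972]
time_s: 10.6
position: [0.4104, 0.3412, 0.2943]
tcp_rot: [[-0.564, -0.826, -0.001], [-0.826, 0.564, -0.0], [0.001, 0.001, -1.0]]
force: [-0.4, 0.6, 0.3]
opening: 0.572
grasp_force: 0.0
[-0.0465  0.0353  0.2943]
flap 2838 [0.2826 0.0266] theta 1.8462297923159998
((-0.05083894729614258, 33.534297943115234), (12.896133422851562, 26.048839569091797), 29.288366317749023) [[-12.046256065368652, 41.739356994628906], [0.6969757080078125, 19.0203800201416], [11.944578170776367, 25.329238891601562], [-0.7986536026000977, 48.0482177734375]] 0.0929022836134118
tooly in h [-0.4699  0.8655 -0.1736] [-0.8587 -0.4938 -0.1371]
[-0.1457  0.0262  0.5056  0.0429 -0.0568 -0.1633]
[-0.1452  0.0263  0.7356  0.0429 -0.0568 -0.1633]
```

```bash
python3 -m pendant '[[-0.05,0.01,0.05,0.011,-0.014,-0.041,-0.15],[-0.1,0.02,0.1,0.022,-0.028,-0.082,-0.15],[-0.145,0.026,0.15,0.033,-0.042,-0.123,-0.15],[-0.145,0.026,0.3,0.043,-0.057,-0.166,-0.15],[-0.145,0.026,0.4,0.043,-0.057,-0.166,-0.15],[-0.145,0.026,0.5,0.043,-0.057,-0.166,-0.15],[-0.145,0.026,0.5,0.043,-0.057,-0.166,-0.15]]'
python3 - <<'E'
from h import *
R=Rp(HY+29,8,10); s=readout.read_state(); R0=np.array(s["tcp_rot"]); print("tip h",wh(s["position"]+.07*R0[:,2]))
# body corners & knob clearance at target
tc=np.array([-.0003,.0335,.079])-.07*(rz(HY).T@R[:,2]); Rh=rz(HY).T@R
pl=[(tc[2]-(Rh[0,2]*(x-tc[0])+Rh[1,2]*(y-tc[1]))/Rh[2,2]) for x in(.009,.025) for y in(-.066,-.05)]; print("body bottom over knob",pl)
for sx in(-.0375,.0375):
  for sy in(-.095,.095): print(tc+Rh@[sx,sy,0])
print(row(hw(-.0003,.0335,.079)-.07*R[:,2],R))
E
```

```text
time_s: 11.35
position: [0.4246, 0.3706, 0.1908]
tcp_rot: [[-0.062, -0.982, 0.179], [-0.989, 0.084, 0.121], [-0.134, -0.17, -0.976]]
force: [0.1, 0.7, 0.9]
opening: 0.573
grasp_force: 0.0
tip h [-0.0001  0.0342  0.1225]
body bottom over knob [np.float64(0.16119492905848865), np.float64(0.15983441061270612), np.float64(0.16455974563514508), np.float64(0.16319922718936258)]
[ 0.0627 -0.0237  0.1689]
[-0.028   0.1399  0.1359]
[-0.0013 -0.0613  0.1586]
[-0.0921  0.1023  0.1256]
[ 0.0331  0.0357  0.2123  0.0012 -0.0011  0.0004]
```

```bash
python3 -m pendant '[[0.01,0.011,0.07,0,0,0,-0.15],[0.02,0.022,0.14,0,0,0,-0.15],[0.03,0.032,0.19,0,0,0,-0.15],[0.037,0.04,0.235,0,0,0,-0.15],[0.037,0.04,0.24,0,0,0,-0.15]]'
python3 - <<'E'
from h import *
s=readout.read_state(); R0=np.array(s["tcp_rot"]); print("tip h",wh(s["position"]+.07*R0[:,2]))
E
python3 -m pendant '[[0,0,0,0,0,0,0.3],[0,0,0,0,0,0,0.6],[0,0,0,0,0,0,1],[0,0,0,0,0,0,1],[0,0,0,0,0,0,1],[0,0,0,0,0,0,1],[0,0,0,0,0,0,1]]'
python3 - <<'E'
from h import *
s=readout.read_state(); R0=np.array(s["tcp_rot"]); print("tip h",wh(s["position"]+.07*R0[:,2]),row(s["position"]+np.array([0,0,.1]),R0))
E
```

```text
time_s: 11.85
position: [0.4253, 0.3697, 0.1433]
tcp_rot: [[-0.061, -0.981, 0.182], [-0.989, 0.084, 0.122], [-0.135, -0.173, -0.976]]
force: [-0.0, 0.3, -0.4]
opening: 0.578
grasp_force: 0.0
tip h [-0.0003  0.033   0.075 ]
time_s: 12.55
position: [0.4255, 0.3698, 0.1445]
tcp_rot: [[-0.061, -0.981, 0.184], [-0.989, 0.084, 0.123], [-0.136, -0.174, -0.975]]
force: [-0.2, 0.4, 4.1]
opening: 0.317
grasp_force: 29.7
tip h [0.     0.0329 0.0763] [-0.068  -0.087  -0.4877  0.      0.      0.    ]
```

The tab is held at 30 N, and I lift straight up.

```bash
python3 -m pendant '[[-0.007,-0.009,-0.05,0,0,0,1],[-0.021,-0.026,-0.15,0,0,0,1],[-0.035,-0.044,-0.25,0,0,0,1],[-0.051,-0.065,-0.366,0,0,0,1],[-0.068,-0.087,-0.488,0,0,0,1],[-0.085,-0.109,-0.61,0,0,0,1],[-0.102,-0.131,-0.732,0,0,0,1],[-0.102,-0.131,-0.732,0,0,0,1]]'
python3 - <<'E'
from h import *
s=readout.read_state(); print(wh(s["position"]))
p,d,K,T=cam("side"); save(cv2.resize(p[80:330,200:460],(620,600)),"s2.png")
E
```

```text
time_s: 13.35
position: [0.4272, 0.3706, 0.298]
tcp_rot: [[-0.06, -0.98, 0.19], [-0.988, 0.085, 0.126], [-0.14, -0.18, -0.974]]
force: [0.5, 1.0, -2.0]
opening: 0.313
grasp_force: 28.7
[-0.0126  0.0378  0.298 ]
```

View pics/s2.png

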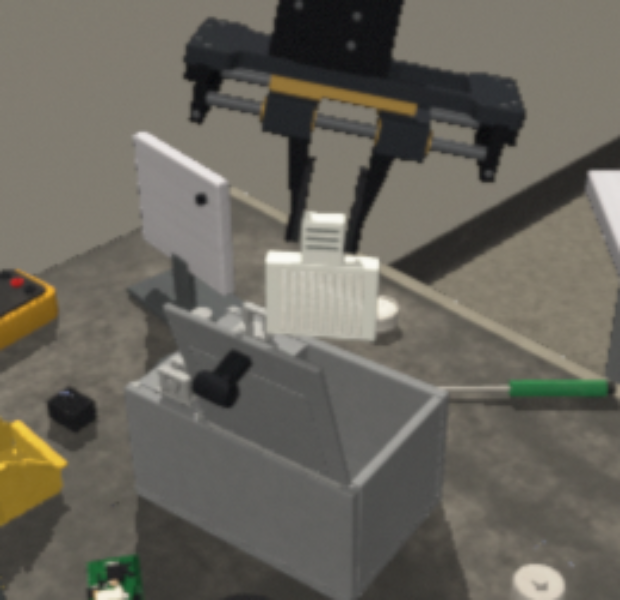

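The plate is out and held at about (320,290) in the side crop. It hangs almost level while the gripper is rolled. I measure its pose.

```bash
cat >> h.py <<'E'
def plate(name,c,zlo=None):
    p,d,K,T=cam(name); W=cloud(d,K,T)
    m=(np.linalg.norm(W-c,axis=-1)<.055)&(p.min(-1)>110)
    k,l,st,_=cv2.connectedComponentsWithStats(m.astype(np.uint8)); i=1+np.argmax(st[1:,4])
    l=cv2.erode((l==i).astype(np.uint8),np.ones((2,2)))>0
    q=W[l]; c0=np.median(q,0)
    for _ in range(3):
        V=np.linalg.svd(q-q.mean(0),full_matrices=False)[2]; n=V[2]; r=(q-q.mean(0))@n; q=q[abs(r)<2.5*r.std()+1e-4]
    n*=np.sign(n[0]); h=np.cross([0,0,1],n); h/=np.linalg.norm(h); v=np.cross(n,h); o=q.mean(0)
    ab=np.c_[(q-o)@h,(q-o)@v]; r=cv2.minAreaRect((ab*1000).astype(np.float32))
    print(name,len(q),"c",o,"n",n,"yaw",np.degrees(np.arctan2(n[1],n[0])),"tilt",np.degrees(np.arcsin(n[2])),"rect",r)
    wid=[(np.round(z,3),ab[abs(ab[:,1]-z)<.002,0].min().round(4),ab[abs(ab[:,1]-z)<.002,0].max().round(4)) for z in np.arange(-.04,.045,.01) if (abs(ab[:,1]-z)<.002).sum()>2]
    print(wid); 
    b=ab[:,1]; return o,n,h,v,ab
E
python3 - <<'E'
from h import *
s=readout.read_state(); R=np.array(s["tcp_rot"]); g=s["position"]+.062*R[:,2]; print("grasp",g)
c=g+np.array([0,0,-.045]); o,n,h,v,ab=plate("side",c)
# bottom edge slope
bins=np.arange(-.03,.031,.006); e=[(x,ab[abs(ab[:,0]-x)<.003,1].min()) for x in bins if (abs(ab[:,0]-x)<.003).any()]
print(np.round(e,4)); e=np.array(e); print("roll deg",np.degrees(np.arctan(np.polyfit(e[:,0],e[:,1],1)[0])))
E
```

```text
grasp [0.4377 0.3777 0.2355]
side 1621 c [0.4371 0.3869 0.196 ] n [0.0859 0.9961 0.0213] yaw 85.07333727320501 tilt 1.22114922497026 rect ((0.3482170104980469, 6.410789489746094), (83.69966888427734, 67.61746215820312), 88.98959350585938)
[(np.float64(-0.03), np.float64(-0.0341), np.float64(0.033)), (np.float64(-0.02), np.float64(-0.0338), np.float64(0.0328)), (np.float64(-0.01), np.float64(-0.0336), np.float64(0.0326)), (np.float64(0.0), np.float64(-0.0333), np.float64(0.0339)), (np.float64(0.01), np.float64(-0.0331), np.float64(0.0336)), (np.float64(0.02), np.float64(-0.0332), np.float64(0.0319)), (np.float64(0.03), np.float64(-0.0106), np.float64(0.0113)), (np.float64(0.04), np.float64(-0.0105), np.float64(0.0113))]
[[-0.03   -0.034 ]
 [-0.024  -0.0341]
 [-0.018  -0.0349]
 [-0.012  -0.0353]
 [-0.006  -0.0342]
 [-0.     -0.0337]
 [ 0.006  -0.0351]
 [ 0.012  -0.0346]
 [ 0.018  -0.034 ]
 [ 0.024  -0.0341]
 [ 0.03   -0.0346]]
roll deg -0.056810755658323595
```

The plate hangs upright (tilt 1.2°, roll 0°, yaw 85°), so I keep the gripper tilt, yaw it by −43.4° and approach the panel from the robot's side.

```bash
cat >> h.py <<'E'
D0=np.array([.4365,.380,.188])-[.4272,.3706,.298]; R00=np.array([[-.06,-.98,.19],[-.988,.085,.126],[-.14,-.18,-.974]])
def goal(pl,dy): 
    R=rz(dy)@R00; return row(np.array(pl)-rz(dy)@D0,R), np.array(pl)-rz(dy)@D0
E
python3 - <<'E'
from h import *
print(goal([.43,.22,.205],-22)); print(readout.read_state()["joint_positions"])
E
```

```text
(array([ 0.7534, -0.0468, -0.2023,  0.0189,  0.0201,  0.1191]), array([0.4179, 0.2148, 0.315 ]))
[  29.2035   21.8374   98.3824    1.3484   47.111  -147.3973]
```

```bash
python3 -m pendant '[[0.05,0,-0.05,0,0,0.01,1],[0.15,-0.01,-0.12,0.003,0.003,0.03,1],[0.27,-0.02,-0.17,0.006,0.007,0.05,1],[0.4,-0.03,-0.2,0.01,0.011,0.07,1],[0.53,-0.04,-0.202,0.014,0.015,0.09,1],[0.65,-0.045,-0.202,0.017,0.018,0.11,1],[0.75,-0.047,-0.202,0.019,0.02,0.119,1],[0.753,-0.047,-0.202,0.019,0.02,0.119,1]]'
python3 - <<'E'
from h import *
print(goal([.46,.03,.2],-43.4)); print(goal([.43,.09,.205],-36)); print(readout.read_state()["joint_positions"])
E
```

```text
time_s: 14.25
position: [0.4165, 0.2127, 0.3134]
tcp_rot: [[-0.43, -0.876, 0.219], [-0.893, 0.449, 0.044], [-0.137, -0.177, -0.975]]
force: [-0.7, 0.5, -1.2]
opening: 0.315
grasp_force: 28.7
(array([ 0.7547, -0.5408,  0.0093,  0.0174,  0.02  ,  0.1148]), array([0.4468, 0.0296, 0.31  ]))
(array([ 0.5552, -0.2837, -0.0349,  0.0117,  0.0126,  0.0747]), array([0.417 , 0.0879, 0.315 ]))
[  13.5904   12.8261  109.1805   -0.7128   45.1046 -139.548 ]
```

```bash
python3 -m pendant '[[0.07,-0.03,-0.01,0.001,0.002,0.01,1],[0.2,-0.1,-0.015,0.004,0.004,0.03,1],[0.35,-0.18,-0.025,0.008,0.008,0.05,1],[0.48,-0.25,-0.03,0.011,0.012,0.07,1],[0.6,-0.35,-0.02,0.014,0.016,0.09,1],[0.68,-0.44,-0.005,0.017,0.02,0.11,1],[0.74,-0.52,0.005,0.0174,0.02,0.115,1],[0.755,-0.541,0.009,0.0174,0.02,0.115,1]]'
python3 - <<'E'
from h import *
p,d,K,T=cam("wrist"); W=cloud(d,K,T); save(p,"w3.png")
n=rz(PY)@[1,0,0]
for nm in("scene","side"):
    s=readout.read_state(); 
# bright face from wrist
m=(np.linalg.norm(W[...,:2]-[.567,.107],axis=-1)<.09)&(W[...,2]>.05)&(W[...,2]<.16); q=W[m]; print(len(q)); 
if len(q)>50:
    f=((q-PF)@rz(PY)); print(np.percentile(f,[2,25,50,75,98],axis=0))
print(goal([.51,.056,.2],-43.4)); print(goal([.51,.056,.095],-43.4))
E
```

```text
time_s: 15.05
position: [0.4502, 0.0307, 0.3111]
tcp_rot: [[-0.721, -0.653, 0.23], [-0.677, 0.735, -0.037], [-0.145, -0.182, -0.973]]
force: [0.1, 0.8, -0.6]
opening: 0.309
grasp_force: 28.7
244
[[-0.005  -0.0194 -0.0262]
 [-0.0038  0.0021 -0.0141]
 [ 0.005   0.0124  0.0535]
 [ 0.0073  0.0388  0.054 ]
 [ 0.0097  0.0463  0.055 ]]
(array([-0.2515, -0.0618,  0.0542, -0.0005,  0.0015,  0.0002]), array([0.4968, 0.0556, 0.31  ]))
(array([-0.1757,  0.0335,  0.5649, -0.0005,  0.0015,  0.0002]), array([0.4968, 0.0556, 0.205 ]))
```

View pics/w3.png

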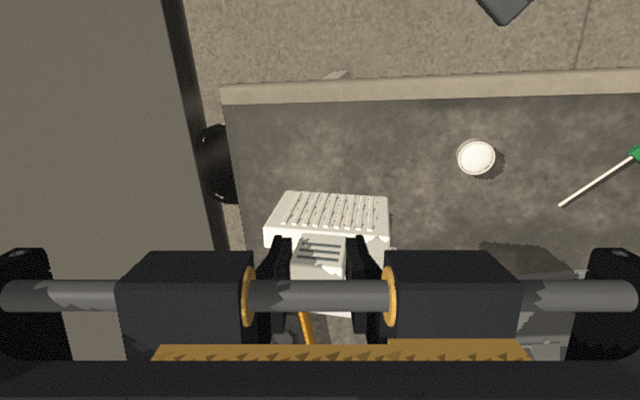

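The plate is firmly held at about (325,230) in the wrist view, near the panel. I move in and down to the final position.

```bash
python3 -m pendant '[[-0.08,-0.02,0.02,0,0,0,1],[-0.18,-0.045,0.04,0,0,0,1],[-0.25,-0.06,0.06,0,0,0,1],[-0.235,-0.045,0.15,0,0,0,1],[-0.215,-0.02,0.28,0,0,0,1],[-0.195,0.01,0.42,0,0,0,1],[-0.18,0.028,0.53,0,0,0,1],[-0.176,0.033,0.565,0,0,0,1]]'
python3 -m pendant '[[0,0,0,0,0,0,1],[0,0,0,0,0,0,1],[0,0,0,0,0,0,1]]'
python3 - <<'E'
from h import *
print(goal([.51,.056,.095],-43.4))
for nm in("scene","side"):
    try:
        o,n,h,v,ab=plate(nm,np.array([.51,.056,.1])); print("in panel frame",(o-PF)@rz(PY))
    except Exception as e: print(nm,e)
p,d,K,T=cam("wrist"); q=cloud(d,K,T); f=(q-PF)@rz(PY)
m=(p.min(-1)>100)&(f[...,0]<-.03)&(f[...,0]>-.12)&(abs(f[...,1])<.06)&(abs(f[...,2])<.08)
for lo,hi in((-.04,.02),(.022,.035),(.036,.07)):
    g=f[m&(f[...,2]>lo)&(f[...,2]<hi)]
    if len(g)>10: print(lo,len(g),np.percentile(g,[1,50,99],axis=0).round(4).tolist(),cv2.minAreaRect((g[:,:2]*1000).astype(np.float32)))
ps,_=capture("side"),0; save(cv2.resize(ps[0][80:260,200:400],(660,594)),"s3.png")
E
```

```text
time_s: 15.9
position: [0.4943, 0.0576, 0.2029]
tcp_rot: [[-0.72, -0.657, 0.224], [-0.68, 0.733, -0.035], [-0.141, -0.177, -0.974]]
force: [0.3, -0.8, -1.2]
opening: 0.312
grasp_force: 28.7
time_s: 16.2
position: [0.4969, 0.0567, 0.2066]
tcp_rot: [[-0.719, -0.655, 0.232], [-0.679, 0.733, -0.036], [-0.146, -0.184, -0.972]]
force: [0.3, 0.6, -1.4]
opening: 0.308
grasp_force: 28.7
(array([ 0.0055, -0.0023,  0.0076, -0.0011,  0.0023,  0.0009]), array([0.4968, 0.0556, 0.205 ]))
scene 168 c [0.5045 0.0737 0.1045] n [0.6242 0.7811 0.0189] yaw 51.371807708117245 tilt 1.0801570146263766 rect ((-12.005502700805664, 5.916225433349609), (80.62516021728516, 57.70261764526367), 88.30371856689453)
[(np.float64(-0.03), np.float64(0.0108), np.float64(0.0158)), (np.float64(-0.02), np.float64(-0.0346), np.float64(0.0152)), (np.float64(-0.01), np.float64(-0.0232), np.float64(0.0154)), (np.float64(0.0), np.float64(-0.0332), np.float64(0.0164)), (np.float64(0.01), np.float64(-0.0327), np.float64(0.017)), (np.float64(0.02), np.float64(-0.0404), np.float64(0.0157)), (np.float64(0.03), np.float64(-0.0254), n
[... 691 characters left out ...]
0.0016)), (np.float64(0.04), np.float64(-0.017), np.float64(0.004))]
in panel frame [-0.0622  0.0071  0.0132]
-0.04 3274 [[-0.0762, -0.0379, -0.0223], [-0.0746, -0.0024, 0.0018], [-0.0736, 0.03, 0.0196]] ((-74.8474349975586, -4.351268768310547), (70.01873016357422, 3.6370553970336914), 89.79106140136719)
0.022 2205 [[-0.0761, -0.0376, 0.0222], [-0.0741, -0.0037, 0.0293], [-0.0621, 0.0306, 0.0346]] ((-68.88341522216797, -3.599140167236328), (15.3941011428833, 69.72673034667969), 0.04937248304486275)
0.036 1974 [[-0.0811, -0.0195, 0.0363], [-0.0737, -0.0023, 0.0561], [-0.0661, 0.0183, 0.0614]] ((-73.04485321044922, 0.2852191925048828), (20.67852020263672, 52.2601318359375), 3.3858957290649414)
```

View pics/s3.png

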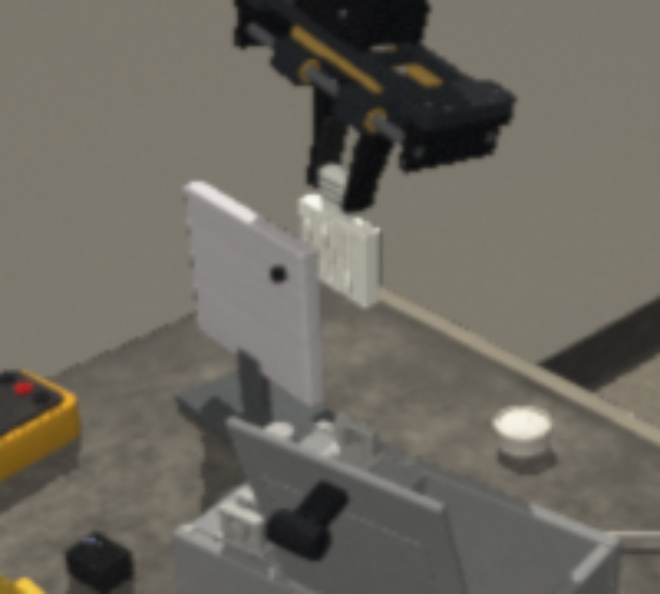

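The plate is centred (about −4 mm sideways), about 68 mm in front of the face, square and upright. The picture shows it clear of the panel at about (340,245). I hand in.

```bash
python3 -m pendant '[[0,0,0,0,0,0,1],[0,0,0,0,0,0,1],[0,0,0,0,0,0,1]]'; python3 -c "
from rig import bot
print(bot.hand_in())"
```

```text
time_s: 16.7
position: [0.4962, 0.0565, 0.2054]
tcp_rot: [[-0.72, -0.655, 0.23], [-0.679, 0.733, -0.036], [-0.145, -0.182, -0.973]]
force: [-0.1, -0.5, -0.4]
opening: 0.308
grasp_force: 28.7
the job is handed in; nothing more can be done
None
```

The job is handed in, with no verdict returned: the bolt is home, the flap stands open at about 1.85 rad, and the plate is held upright and square about 68 mm in front of the light panel's bright face.

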